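# Set up a brake-disc runout gauge with its coarse and fine knobs

### The job

Set the runout gauge on the bike brake disc. With the big outer knob alone, run the probe up to the disc until the needle rests inside the shaded arc of the dial; then with the small inner knob bring the needle onto the long mark and let go. Do not run the needle past the end tick, and leave the other things on the bench alone.

Things in the scene. Friction and masses are not known exactly. Their poses are not given: they have to be found in the camera images.
- coarse_grip (a point): On the upright knob axis, half-way up the big outer knob: black, round, fluted, 58 mm across, 28 mm high; 18 mm of clear air below it, then the grey gearbox. Clockwise from above runs the probe towards the disc; about 7 N at its rim turns it, it stays where left. The point itself does not turn. Axes are the gauge's: +y is the way the probe advances, z up.
- fine_grip (a point): On the same axis, half-way up the small inner knob: aluminium, round, fluted, 28 mm across, 24 mm high, above the big knob with a 3 mm gap. Clockwise from above draws the disc's holder towards the probe; about 4 N at its rim turns it. The knobs turn independently unless the fingers rub on both. The point itself does not turn.
- fine_mark (a point): The end of the black line on top of the small knob, 12 mm off the axis; it turns with the small knob.
- coarse_knob (a joint): Angle of the big outer knob (rad), 0 to 4, growing clockwise from above. It moves the probe carriage 20 mm per rad towards the disc. It starts between 0 and 1.3.
- fine_knob (a joint): Angle of the small inner knob (rad), 0 to 7, growing clockwise from above. It draws the disc's holder along the same bed towards the probe, 2 mm per rad. It starts between 1 and 2.
- needle (a joint): Dial needle (rad): 0 at rest with the probe free, growing clockwise from above as the probe is pushed in, 0.5 rad per mm: once touching, 1 rad per rad of the small knob, 10 rad per rad of the big knob. The shaded arc (a close row of dark blocks) covers 0.45 to 1.85, the long mark is at 3.0, the end tick, the last short tick, at 4.6.
- dial (a point): Centre of the flat round dial facing up on the probe carriage: white face, dark rim 92 mm across. It moves with the carriage, 118 mm along +y from the knob axis when the big knob reads 0. Seen from above the needle at rest points 3 rad counter-clockwise from the gauge's +x; the long mark lies at +x.
- probe_tip (a point): Foremost point of the probe's ball tip (ball 10 mm across), 85 mm in front of the dial's centre along +y while nothing touches it, 55 mm above the bench. It pushes in by up to 10 mm against a light spring (1 to 3.5 N).
- disc_face (a point): Nominal contact place on the brake disc's face, 55 mm above the bench, axes as the gauge's, face looking along -y. It moves with the disc's holder on the gauge's bed. The upright disc is 160 mm across, 4 mm thick. It sits on its axle by an unknown amount: the real face lies up to 6 mm nearer or farther along y than this point and stays there; only the probe's touch tells.
- hub: Bystander: aluminium wheel hub standing on end, 58 mm across, 86 mm high; origin under its centre.
- oil: Bystander: white oil bottle, 48 mm across, 120 mm high; origin under its centre.
- grease: Bystander: grey grease jar, 70 mm across, 60 mm high; origin under its centre.

How it is judged:
On the way, in this order (a step that is already met when the one before it is completed fails the run):
1. the needle has come to rest inside the shaded arc (0.3 to 2.0 rad) by the big knob, the small knob not yet turned (its line moved less than 4 mm) (value of joint needle between 0.3 and 2 rad and velocity of joint needle between -0.3 and 0.3 rad/s and distance of fine_mark from where it was at the start of the episode below 0.004 m), for 0.3 s.
2. the needle is on the long mark (3.0, within 0.2 rad) by the small knob (its line moved more than 5 mm) (value of joint needle between 2.8 and 3.2 rad and distance of fine_mark from where it was at the start of the episode above 0.005 m), for 0.2 s.
At the end, for the whole second after the job is handed in: The needle stands still on the long mark (3.0 rad, within 0.2 rad), brought there by the small knob (its line has moved more than 5 mm from its start), and both knobs are released (all of step 2 and velocity of joint needle between -0.1 and 0.1 rad/s); the robot touches nothing.
It fails at once if the needle is run past the end tick (4.6 rad) (value of joint needle above 4.6 rad).
It fails at once if the hub is moved by more than 25 mm (distance of hub from where it was at the start of the episode above 0.025 m).
It fails at once if the oil is moved by more than 25 mm (distance of oil from where it was at the start of the episode above 0.025 m).
It fails at once if the grease is moved by more than 25 mm (distance of grease from where it was at the start of the episode above 0.025 m).
It also fails if it takes over 64 s, if anything falls off the work surface, if the arm or the gripper's body presses on something with over 40 N, if the wrist force passes 120 N, or if a joint passes its speed limit or range.

### The arm

A 6-joint arm with a two-finger parallel gripper is mounted at the origin on the work surface. World frame = base frame: x ahead of the robot, y to its left, z up, the work surface at z = 0. Lengths are in m, angles in rad, forces in N, time in s.
With the tool pointing down it reaches from about 0.275 to 0.775 m from the base axis. Payload 14.6 kg.
Tool frame: the origin (TCP) lies midway between the tips of the shut fingers; the grasp point (between the pads) lies robot.hold_point_z behind it (robot.hold_point_z is the distance from the TCP to the grasp point, in m); y points along the fingers, x is the direction in which the jaws open and shut, and the axes are right-handed (so a half turn about y gives the same grasp; the last joint's range is limited). The gripper opens to 85 mm and grips with 20 to 120 N. Pads are 22 mm wide; open, the fingers measure 114 mm over their backs; the gripper's body (76 mm by 85 mm) begins 54 mm behind the grasp point. The pads swing forward as they close: fully open they stand 13 mm farther back than shut.
Start: joints at [1.033, 0.263, -0.048, 1.259, 0, 1.415], TCP at [0.196, 0.487, 0.231] pointing down, gripper open.
Joint ranges: [-2.65, 2.65], [-0.89, 1.7], [-1.18, 1.37], [-2.13, 2.11], [-1.35, 1.29], [-3.14, 3.14]. Speed limits (rad/s): [1.89, 1.89, 2.57, 2.79, 3.14, 3.14].

### API

Orientations are given as a rotation vector (axis times angle).
In Python, from workcell import robot gives the robot as it stands. Calls block until the motion is done:
- robot.reach(position, orientation): joint-space move of the TCP to a pose.
- robot.line_to(position, rotation=None, velocity=0.15, guard=None): straight line of the TCP; rotation=None keeps the orientation; velocity is the mean speed in m/s. With guard (N) it stops when the force on the tool has changed by that much, and returns True; else False.
- robot.set_joints(angles): joint-space move.
- robot.grip(opening): finger opening in m; the grip force is fixed at half the most; returns when the fingers have stopped.
- robot.wait(seconds).
- robot.ik(position, orientation): joint angles nearest the present ones, or None.
- robot.state(): the state.
- robot.camera(name): name is "scene" or "top" or "wrist"; returns a dict with "color" (400x640x3 uint8, blue, green, red), "mtx" (3x3 intrinsics, pixels), "R" (3x3) and "t" (3): a world point X has camera coordinates R X + t. Camera axes: x right, y down, z forward; pixel columns grow to the right and rows downward; lengths in m; the calibration is good to about 2 mm. A picture is of the moment at which its call begins. There is no depth.
A pose or a line that the arm cannot do raises robot.MotionError and nothing moves.
- robot.close_job(): hands the job in, once; it reports no verdict.
The state is a dict: "t": time; "joint_pos": joint angles; "dq": joint speeds; "effort": joint torques, N m; "ee_pos": TCP position; "tcp_rot": TCP orientation; "wrist_force": force on the tool from outside, world axes, zero at the start; "ft_torque": the same for the moment, N m; "finger_gap": finger opening in m.
Only numpy, scipy, OpenCV 4.12 (cv2) and the standard library are available. Lean on these libraries where they do the work, as an engineer would, in place of code of your own. Each camera call takes 0.05 s, during which the arm holds its last target.

## Working session

There is one attempt and no reset: what is moved stays moved. The work goes in short steps, each a Python script; the robot and the scene stay as the last script left them, time stands still between calls to the robot, and variables do not carry over. Pictures are saved under pics/ and viewed, and the job is handed in when it is done.

```bash
ls; mkdir -p pics
python3 - <<'E'
from workcell import robot
import cv2
print(robot.state(), robot.hold_point_z)
for n in ("scene","top","wrist"):
    c=robot.camera(n); cv2.imwrite(f"pics/{n}0.png",c["color"]); print(n,c["mtx"].tolist(),c["R"].tolist(),c["t"].tolist())
E
```

```text
pics
{'t': 0.0, 'joint_pos': array([ 1.03269990e+00,  2.63489503e-01, -4.89152954e-02,  1.25941816e+00,
       -4.30682552e-05,  1.41548342e+00]), 'dq': array([ 0.00067153,  0.00106522, -0.00050698,  0.0002534 ,  0.00030612,
       -0.00031045]), 'effort': array([-2.78047657e-03, -6.37611437e+01,  3.84574020e+01,  1.35940805e-02,
       -1.82403514e-04, -4.75144020e-05]), 'ee_pos': array([0.19596884, 0.48675557, 0.23085037]), 'tcp_rot': array([-1.36680592, -0.92208923,  0.92359154]), 'wrist_force': array([ 0.34990904,  0.57611849, -1.05957486]), 'ft_torque': array([-0.00063949, -0.01258012,  0.00377586]), 'finger_gap': 0.08550764275514422} 0.0187
scene [[449.6062451487258, 0.0, 316.03614614206447], [0.0, 449.6062451487258, 199.72262644032435], [0.0, 0.0, 1.0]] [[0.49463901913529545, 0.8689479050029191, 0.016179590226916837], [0.6507514383242303, -0.35796503204386515, -0.6696145169818081], [-0.5760684041568488, 0.34174635949029897, -0.7425325713443881]] [-0.21205813623041497, -0.33695011257275514, 1.4102429831844487]
top [[471.4583489770915, 0.0, 323.5626182877647], [0.0, 471.4583489770915, 211.54840342905246], [0.0, 0.0, 1.0]] [[-0.02716893678431636, -0.9990889390556706, -0.032911103454979364], [-0.9958143330492574, 0.029924735161533704, -0.08636159053175813], [0.08726776591429855, 0.030426995943185035, -0.9957201087405038]] [-0.07102595797082625, 0.5626975068231612, 1.1269387466810268]
wrist [[343.65947036752954, 0.0, 317.84767840295353], [0.0, 343.65947036752954, 202.85702243753846], [0.0, 0.0, 1.0]] [[0.37291931789348237, 0.9278631954942254, -0.0010357553306560405], [0.8872629350448823, -0.356274548044018, 0.29297257638142793], [0.27146945765113406, -0.11017412066032446, -0.9561202835937136]] [-0.5252720951048084, -0.03900635425519778, 0.3799590160842338]
```

View pics/scene0.png

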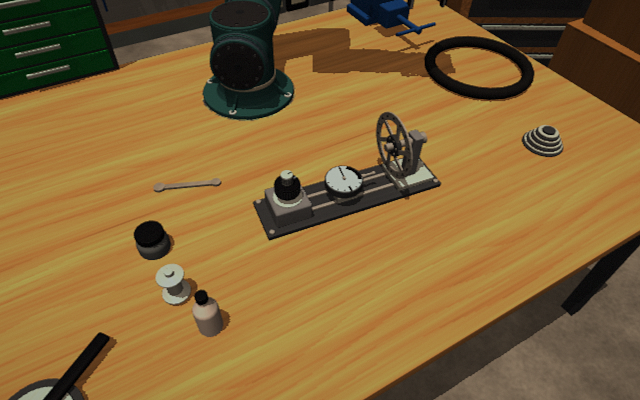

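View pics/top0.png

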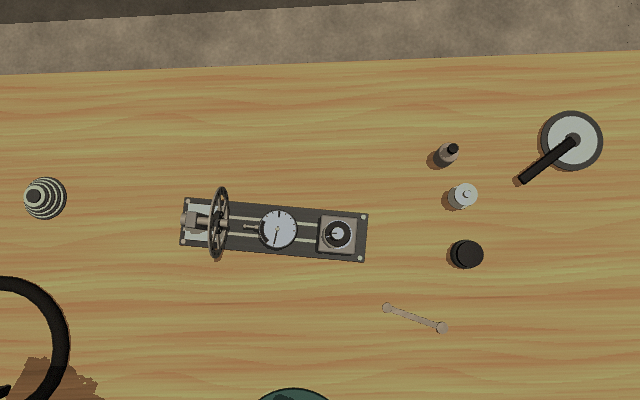

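View pics/wrist0.png

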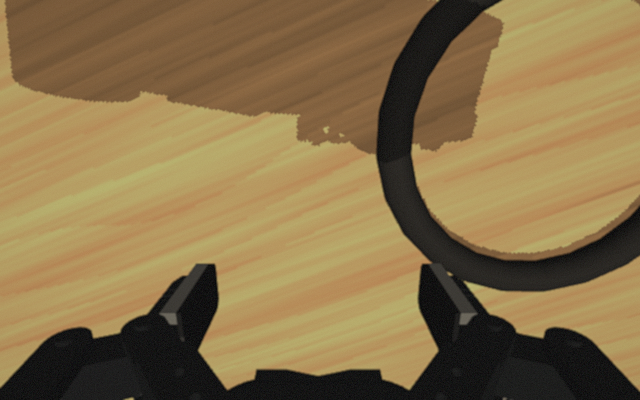

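Run:
```python
import cv2
a=cv2.imread("pics/top0.png")[180:270,170:375]; cv2.imwrite("pics/topz.png",cv2.resize(a,None,fx=3.9,fy=3.9,interpolation=cv2.INTER_CUBIC))
a=cv2.imread("pics/scene0.png")[105:240,245:450]; cv2.imwrite("pics/scz.png",cv2.resize(a,None,fx=3.9,fy=3.9,interpolation=cv2.INTER_CUBIC))
```

```text
(no output)
```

View pics/topz.png

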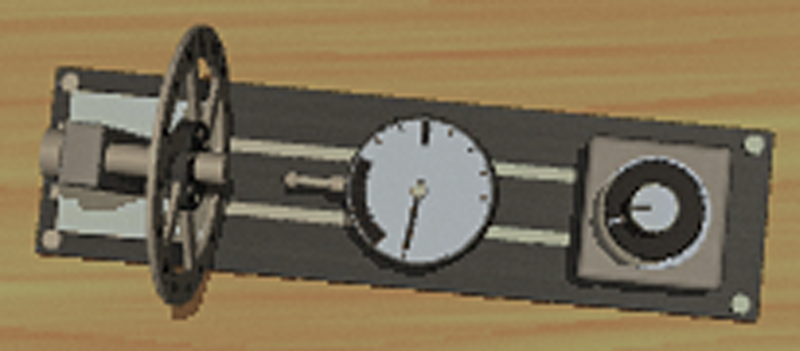

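View pics/scz.png

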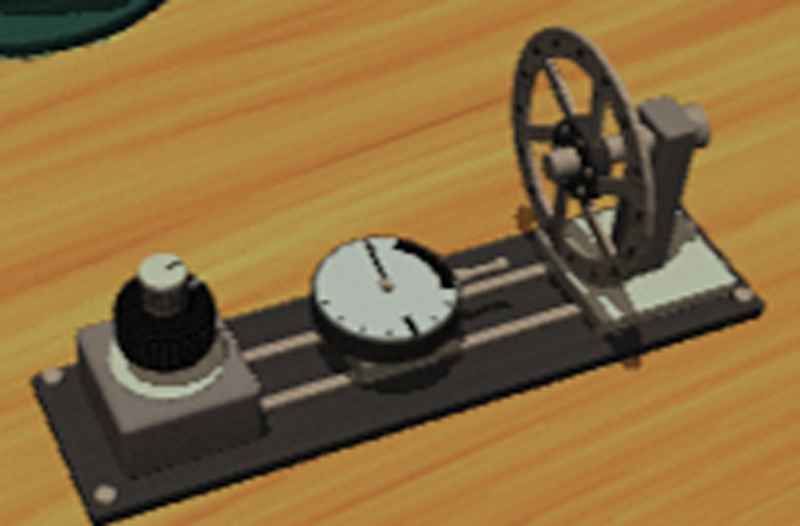

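```bash
cat > h.py <<'E'
import numpy as np, cv2
from workcell import robot
from scipy.spatial.transform import Rotation as Ro
def P(c): return c["mtx"]@np.hstack([c["R"],np.reshape(c["t"],(3,1))])
def tri(*obs): # (cam,px)
    A=[]
    for c,(u,v) in obs:
        p=P(c); A+=[u*p[2]-p[0],v*p[2]-p[1]]
    X=np.linalg.svd(np.array(A))[2][-1]; return X[:3]/X[3]
def proj(c,X):
    x=P(c)@np.append(X,1); return x[:2]/x[2]
def onz(c,px,z):
    K=np.linalg.inv(c["mtx"]); d=c["R"].T@(K@np.array([*px,1.])); o=-c["R"].T@np.array(c["t"])
    return o+d*(z-o[2])/d[2]
def save(c,n,box=None,f=1):
    a=c["color"]
    if box: x0,y0,x1,y1=box; a=a[y0:y1,x0:x1]
    cv2.imwrite(f"pics/{n}.png",cv2.resize(a,None,fx=f,fy=f,interpolation=cv2.INTER_CUBIC))
E
python3 - <<'E'
from h import *
s=robot.camera("scene"); t=robot.camera("top")
T=lambda u,v:(u/3.9+170-.4,v/3.9+180-.4)
S=lambda u,v:(u/3.9+245-.4,v/3.9+105-.4)
for n,a,b in [("knob",(657,210),(165,272)),("dial",(419,190),(387,285)),("tip",(288,181),(505,263)),("scrA",(740,303),(52,377)),("scrB",(753,145),(105,494)),("scrC",(70,82),(743,294))]:
    X=tri((t,T(*a)),(s,S(*b))); print(n,X.round(4), (proj(t,X)-T(*a)).round(1),(proj(s,X)-S(*b)).round(1))
for n,a in [("D",(50,240)),("C",(70,82)),("B",(753,145)),("A",(740,303))]: print(n,onz(t,T(*a),.02).round(4))
R=robot.state()["tcp_rot"]; print(Ro.from_rotvec(R).as_matrix().round(3)); print(-s["R"].T@s["t"])
w=robot.camera("wrist"); print("wcam",-w["R"].T@w["t"])
E
```

```text
knob [ 0.5023 -0.1196  0.1315] [-0.6 -0.3] [-0.8  0.1]
dial [0.5205 0.0219 0.0689] [-0.1 -0.1] [-0.2  0. ]
tip [0.5292 0.1039 0.0564] [-0.3 -0.2] [-0.4  0.1]
scrA [ 0.4469 -0.171   0.017 ] [0.1 0.1] [ 0.2 -0. ]
scrB [ 0.5451 -0.1825  0.0172] [0.1 0.1] [ 0.2 -0. ]
scrC [0.5982 0.2493 0.0193] [-0.1 -0. ] [-0.1  0. ]
D [0.4982 0.2618 0.02  ]
C [0.598  0.2489 0.02  ]
B [ 0.5451 -0.182   0.02  ]
A [ 0.447  -0.1706  0.02  ]
[[ 0.373 -0.    -0.928]
 [ 0.928 -0.     0.373]
 [-0.    -1.     0.   ]]
[ 1.13655942 -0.41829429  0.82495568]
wcam [0.12737668 0.51539751 0.37436021]
```

Run:
```python
from h import *
from scipy.optimize import least_squares
s=robot.camera("scene"); t=robot.camera("top")
gy=np.array([.0532,.4313,0]);gy/=np.linalg.norm(gy);gx=np.array([gy[1],-gy[0],0])
tt=np.linspace(0,2*np.pi,720)
ob_t=np.array([147,25,232,305])/3.9+np.array([170,180]*2)-.4
ob_s=np.array([512,28,655,283])/3.9+np.array([245,105]*2)-.4
def f(p):
    r=[]
    Xs=np.vstack([p[:3]+.08*(np.cos(tt)[:,None]*gx+np.sin(tt)[:,None]*np.array([0,0,1]))+k*.002*gy for k in(-1,1)])
    for c,o in((t,ob_t),(s,ob_s)):
        q=np.array([proj(c,X) for X in Xs]); r+=list(np.r_[q.min(0),q.max(0)]-o)
    return np.array(r)
r=least_squares(f,[.54,.15,.1],diff_step=1e-3); print(r.x,r.fun.round(1))
k=np.array([.5023,-.1196,0])
for n,p in(("disc",r.x),("tip",[.5292,.1039,0]),("dial",[.5205,.0219,0])):
    d=np.array(p)-k;d[2]=0; print(n,d@gy,d@gx)
# yaw
print(np.arctan2(-gy[0],gy[1]))
# ik options above the knob
for a in np.linspace(-3,3,13):
    # tool y down, tool x at world angle a
    x=np.array([np.cos(a),np.sin(a),0]);y=np.array([0,0,-1.]);M=np.c_[x,y,np.cross(x,y)]
    q=robot.ik([.5023,-.1196,.2],Ro.from_matrix(M).as_rotvec()); print(round(a,2),None if q is None else np.round(q,2))
```

```text
[0.53528602 0.14349835 0.13133022] [-0.5 -0.3 -0.3  0.  -0.4 -0.8 -0.6  1.2]
disc 0.2651575727930163 0.0005293450001530028
tip 0.22511201676571793 -0.0006632553589179068
dial 0.14266373557698345 0.0007406424377106072
-0.12272809793439324
-3.0 [-0.39  0.26 -0.14  1.17  0.   -2.1 ]
-2.5 [-0.39  0.26 -0.14  1.17  0.   -2.6 ]
-2.0 [-0.39  0.26 -0.14  1.17  0.   -3.1 ]
-1.5 [-0.39  0.26 -0.14  1.17 -0.    2.68]
-1.0 [-0.39  0.26 -0.14  1.17  0.    2.18]
-0.5 [-0.39  0.26 -0.14  1.17  0.    1.68]
0.0 [-0.39  0.26 -0.14  1.17  0.    1.18]
0.5 [-0.39  0.26 -0.14  1.17  0.    0.68]
1.0 [-0.39  0.26 -0.14  1.17  0.    0.18]
1.5 [-0.39  0.26 -0.14  1.17  0.   -0.32]
2.0 [-0.39  0.26 -0.14  1.17  0.   -0.82]
2.5 [-0.39  0.26 -0.14  1.17  0.   -1.32]
3.0 [-0.39  0.26 -0.14  1.17  0.   -1.82]
```

```bash
cat >> h.py <<'E'
def rot(a):
    x=np.array([np.cos(a),np.sin(a),0]);y=np.array([0,0,-1.]);return Ro.from_matrix(np.c_[x,y,np.cross(x,y)]).as_rotvec()
E
python3 - <<'E'
from h import *
st=robot.state(); robot.line_to([.196,.487,.29],velocity=.2)
robot.reach([.5023,-.1196,.27],rot(.88))
st=robot.state(); print(st["t"],st["joint_pos"].round(3),st["ee_pos"])
w=robot.camera("wrist"); save(w,"w1"); s=robot.camera("scene"); save(s,"s1",(245,60,450,240),3)
print(proj(w,[.5023,-.1196,.1315]),proj(w,[.5023,-.1196,.1045]))
E
```

```text
3.2583 [-0.39   0.239  0.024  1.355  0.     0.299] [ 0.50242729 -0.11893437  0.27005281]
[316.15975792 189.88834194] [316.30041327 182.36844272]
```

View pics/w1.png

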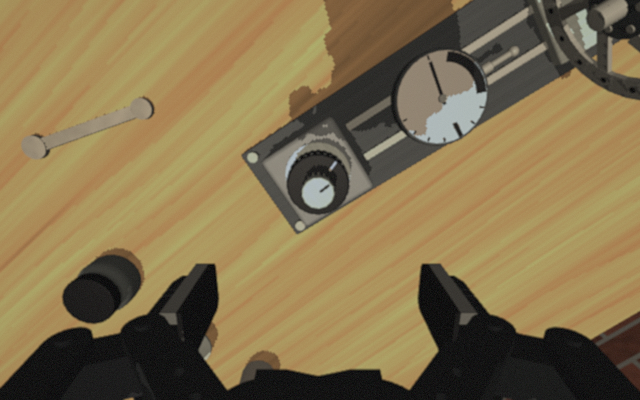

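View pics/s1.png

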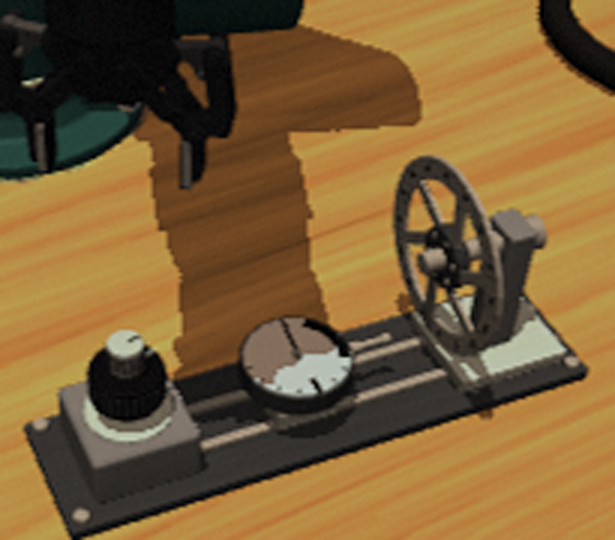

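Run:
```python
from h import *
w=robot.camera("wrist"); save(w,"w1z",(270,130,370,210),7)
t=robot.camera("top");save(t,"t1z",(300,200,380,260),8)
s=robot.camera("scene");save(s,"s1z",(260,160,330,215),8)
```

```text
(no output)
```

View pics/w1z.png

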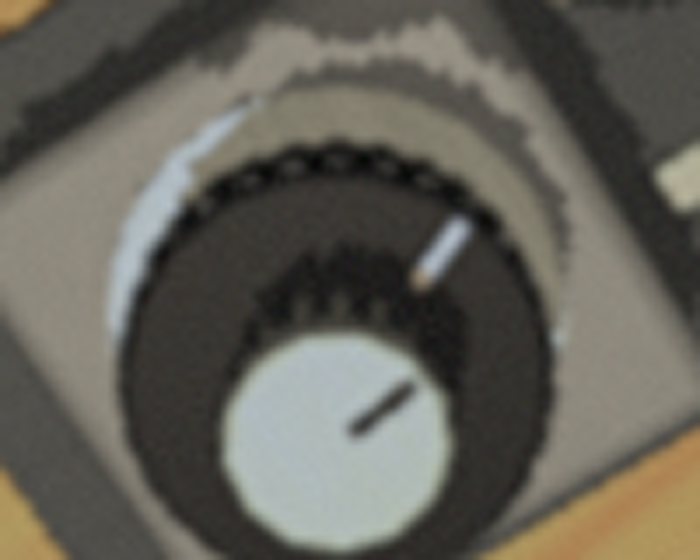

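View pics/s1z.png

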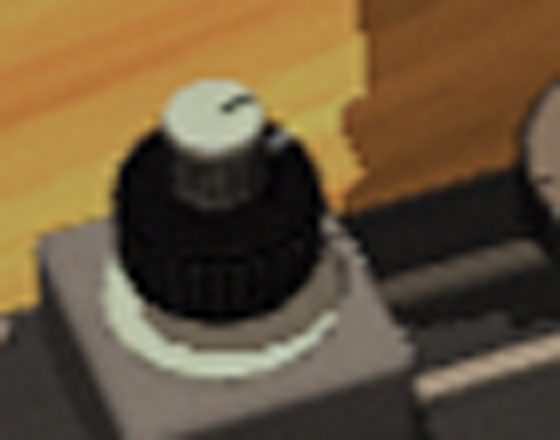

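Run:
```python
from h import *
c={n:robot.camera(n) for n in("wrist","top","scene")}
o=[(c["wrist"],(317.7,192.4)),(c["scene"],(286.3,174.3)),(c["top"],(338.0,233.4))]
for sel in([0,1],[0,2],[1,2],[0,1,2]):
    X=tri(*[o[i] for i in sel]); print(sel,X.round(4))
print([ (proj(a,X)-b).round(1) for a,b in o])
for n,(u,v) in {"fineline":(414,386),"fineline0":(352,432),"coarseline":(460,222),"coarseline0":(420,280)}.items():
    print(n,onz(c["wrist"],(u/7+270-.43,v/7+130-.43),.1315 if n[0]=="f" else .1045).round(4))
```

```text
[0, 1] [ 0.5043 -0.12    0.1337]
[0, 2] [ 0.5021 -0.1202  0.1384]
[1, 2] [ 0.5021 -0.1201  0.1318]
[0, 1, 2] [ 0.5029 -0.1202  0.1328]
[array([-1.3, -1.3]), array([-0.3, -0.1]), array([-0.3, -0.5])]
fineline [ 0.5055 -0.1089  0.1315]
fineline0 [ 0.5052 -0.1183  0.1315]
coarseline [ 0.4981 -0.0941  0.1045]
coarseline0 [ 0.5007 -0.1029  0.1045]
```

View pics/t1z.png

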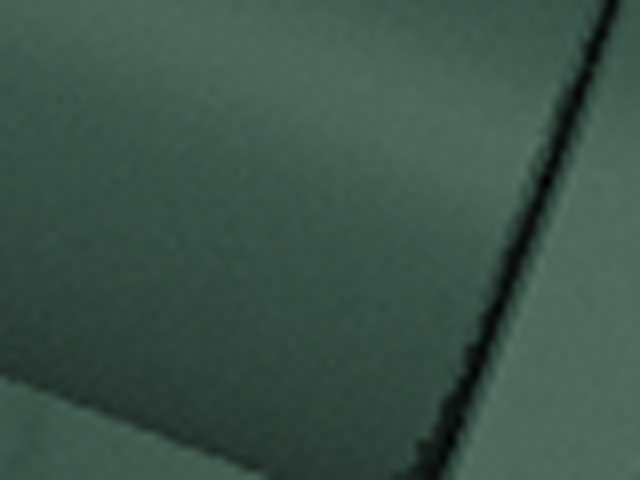

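Run:
```python
from h import *
print(robot.line_to([.503,-.120,.135],rot(.88),velocity=.15,guard=15))
print(robot.line_to([.503,-.120,.071],velocity=.06,guard=8))
st=robot.state(); print(st["t"],st["ee_pos"],st["wrist_force"].round(1))
s=robot.camera("scene");save(s,"s2",(220,100,450,260),3.4)
robot.grip(0.05)
st=robot.state(); print(st["t"],st["ee_pos"],st["wrist_force"].round(1),st["ft_torque"].round(2),st["finger_gap"],st["joint_pos"])
s=robot.camera("scene");save(s,"s3",(220,100,450,260),3.4)
w=robot.camera("wrist"); save(w,"w3")
```

```text
False
False
5.925 [ 0.50322576 -0.12008072  0.07131597] [-1.4  0.1  0.7]
6.3583 [ 0.50327831 -0.1199015   0.07158169] [-1.3  1.9  9.1] [ 0.49  0.25 -0.19] 0.056465807989851347 [-3.91747568e-01  3.53446153e-01 -3.76592574e-01  8.39907299e-01
  4.74976310e-04  2.99050836e-01]
```

View pics/s3.png

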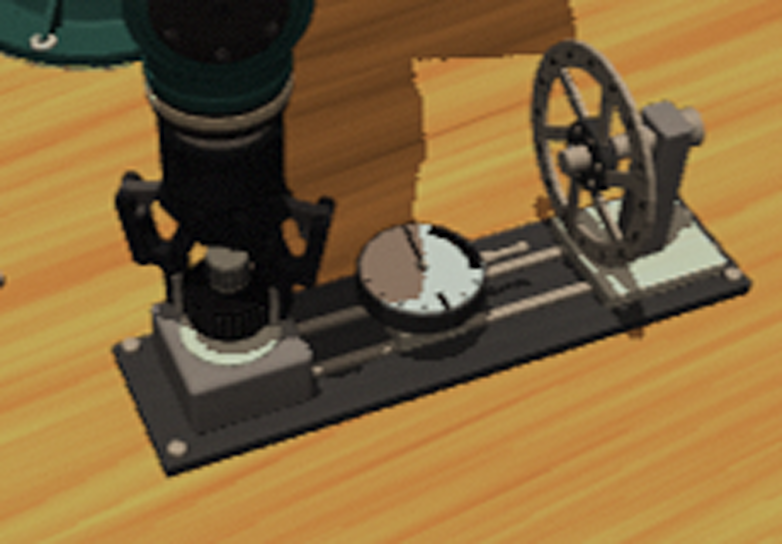

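View pics/w3.png

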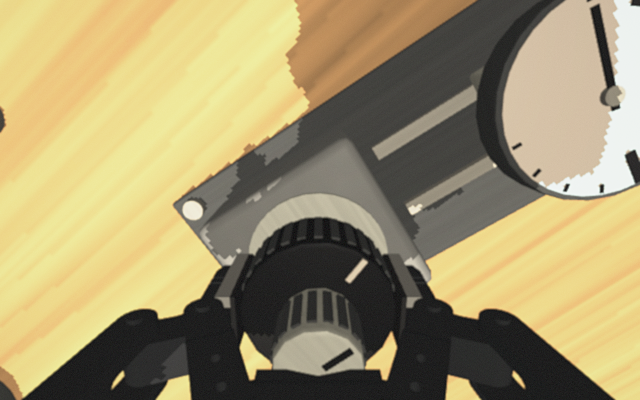

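Run:
```python
from h import *
q=robot.state()["joint_pos"].copy()
for d in(.6,1.2):
    p=q.copy();p[5]=0.299+d;robot.set_joints(p)
    st=robot.state(); print(st["t"],st["ee_pos"],st["wrist_force"].round(1),st["ft_torque"].round(2),st["finger_gap"],st["joint_pos"][5])
s=robot.camera("scene");save(s,"s4",(220,100,450,260),3.4)
w=robot.camera("wrist"); save(w,"w4")
```

```text
7.0833 [ 0.50376224 -0.11956498  0.07168187] [ 3.1  3.9 -0.9] [ 0.63 -0.46 -0.2 ] 0.05654343412683494 0.8994148464424603
7.7083 [ 0.50433802 -0.11955046  0.07167014] [ 7.6  3.4 -4.7] [ 0.83 -1.18 -0.18] 0.056702190747514515 1.4994336549751277
```

View pics/s4.png

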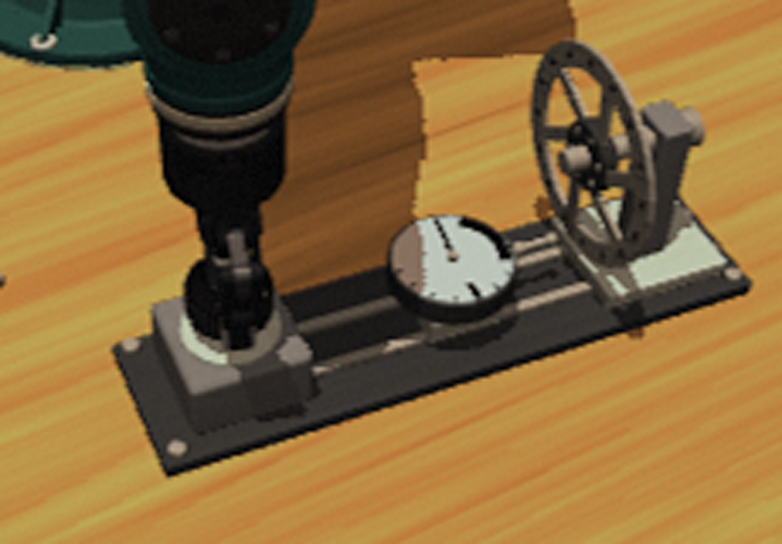

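View pics/w4.png

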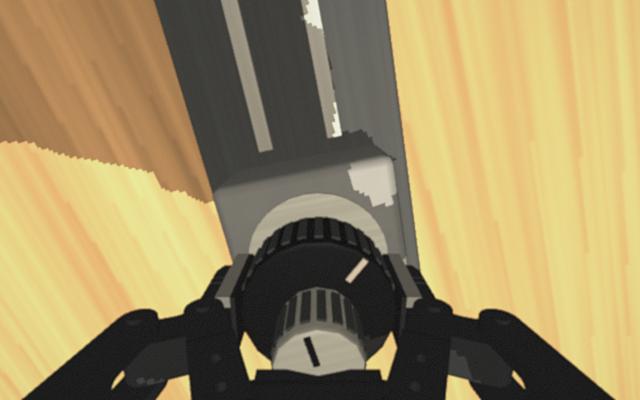

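```bash
cat >> h.py <<'E'
GY=np.array([.1224,.9925,0]);GX=np.array([GY[1],-GY[0],0])
D0=np.array([.5205,.0219,.069])
def dial(c,dmm,name=None,N=400,h=.052):
    """rectified view of dial seen from above, gauge +x right, +y up"""
    ctr=D0+GY*dmm/1000
    cor=[ctr+h*(sx*GX+sy*GY) for sx,sy in((-1,1),(1,1),(1,-1),(-1,-1))]
    src=np.float32([proj(c,X) for X in cor]);dst=np.float32([[0,0],[N,0],[N,N],[0,N]])
    im=cv2.warpPerspective(c["color"],cv2.getPerspectiveTransform(src,dst),(N,N),flags=cv2.INTER_CUBIC)
    if name: cv2.imwrite(f"pics/{name}.png",im)
    return im
E
python3 - <<'E'
from h import *
s=robot.camera("scene"); t=robot.camera("top")
a=dial(s,24); b=dial(t,24); cv2.imwrite("pics/d1.png",np.hstack([a,b]))
E
```

```text
(no output)
```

View pics/d1.png

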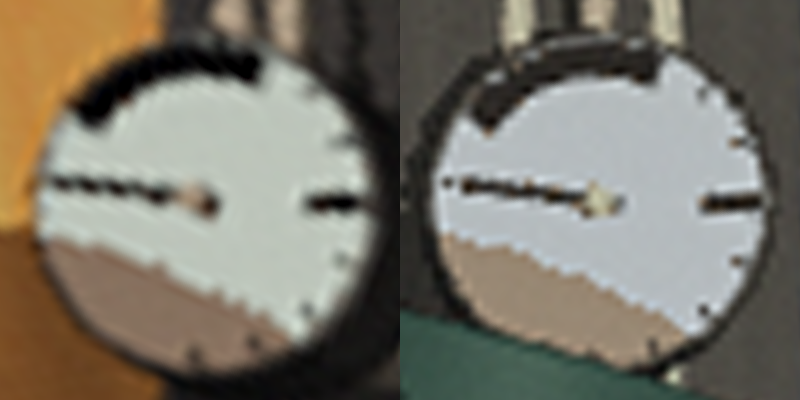

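```bash
cat >> h.py <<'E'
def needle(im,N=400):
    g=cv2.cvtColor(im,cv2.COLOR_BGR2GRAY).astype(np.float32)
    # refine centre from light face? keep nominal
    best=None
    for dx in range(-8,9,2):
        for dy in range(-8,9,2):
            th=np.linspace(-2.2,3.3,551)  # ccw from +x
            r=np.arange(35,105,3)
            X=(N/2+dx+np.cos(th)[:,None]*r).astype(np.float32);Y=(N/2+dy-np.sin(th)[:,None]*r).astype(np.float32)
            v=cv2.remap(g,X,Y,cv2.INTER_LINEAR).mean(1); i=v.argmin()
            if best is None or v[i]<best[0]: best=(v[i],3-th[i],dx,dy)
    return best
def turn(j6):
    q=robot.state()["joint_pos"].copy();q[5]=j6;robot.set_joints(q)
E
python3 - <<'E'
from h import *
s=robot.camera("scene"); t=robot.camera("top")
print(needle(dial(s,24)),needle(dial(t,24)))
ims=[]
for j,d in((1.7,28),(1.82,30.4)):
    turn(j)
    s=robot.camera("scene"); t=robot.camera("top");a=dial(s,d);b=dial(t,d);ims.append(np.hstack([a,b]))
    na,nb=needle(a),needle(b);print(j,na,nb)
    if max(na[1],nb[1])>.3: break
st=robot.state();print(st["t"],st["wrist_force"])
cv2.imwrite("pics/d2.png",cv2.resize(np.vstack(ims),None,fx=.7,fy=.7))
E
```

```text
(np.float32(53.40332), np.float64(-0.009999999999999787), -8, -2) (np.float32(40.882366), np.float64(-0.019999999999999574), 8, 2)
1.7 (np.float32(46.396076), np.float64(0.0), 4, 2) (np.float32(44.296062), np.float64(-0.03000000000000025), -8, 0)
1.82 (np.float32(47.31999), np.float64(0.0), 6, 2) (np.float32(39.093098), np.float64(-0.03000000000000025), -8, 0)
8.7667 [ 5.01339511 -0.52189133 -4.49452418]
```

View pics/d2.png

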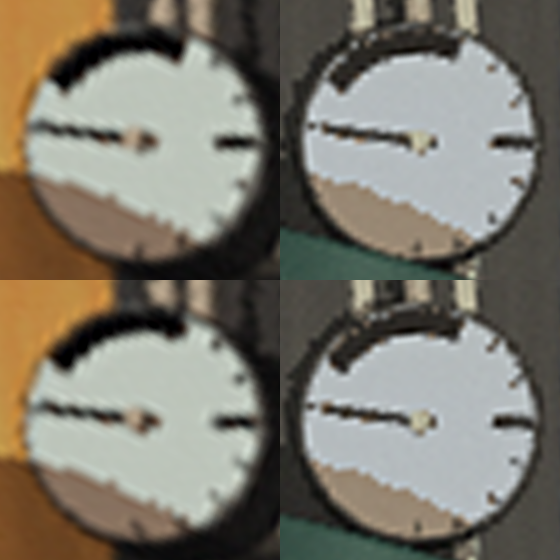

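Reader works and the needle is still at rest in both views. I'll go on in 0.12 rad steps (at most 1.2 rad of needle each), stopping at contact.

Run:
```python
from h import *
ims=[]; j=1.82
for k in range(7):
    j+=.12; d=(j-.299)*20
    turn(j)
    s=robot.camera("scene"); t=robot.camera("top");a=dial(s,d);b=dial(t,d)
    na,nb=needle(a),needle(b);print(round(j,2),[round(float(x),2) for x in na],[round(float(x),2) for x in nb])
    if max(na[1],nb[1])>.12: break
st=robot.state();print(st["t"],st["wrist_force"],st["joint_pos"][5])
cv2.imwrite("pics/d3.png",np.hstack([a,b])); save(s,"s5",(220,100,450,260),3.4)
```

```text
1.94 [49.44, -0.04, 8.0, 0.0] [39.09, 0.0, 6.0, 4.0]
2.06 [51.81, -0.04, -8.0, -2.0] [35.48, 0.0, -6.0, 2.0]
2.18 [61.35, 0.36, 6.0, 4.0] [33.11, 0.35, 8.0, 6.0]
9.8167 [ 5.22247239 -1.82557026 -4.86106683] 2.1720753804096935
```

View pics/d3.png

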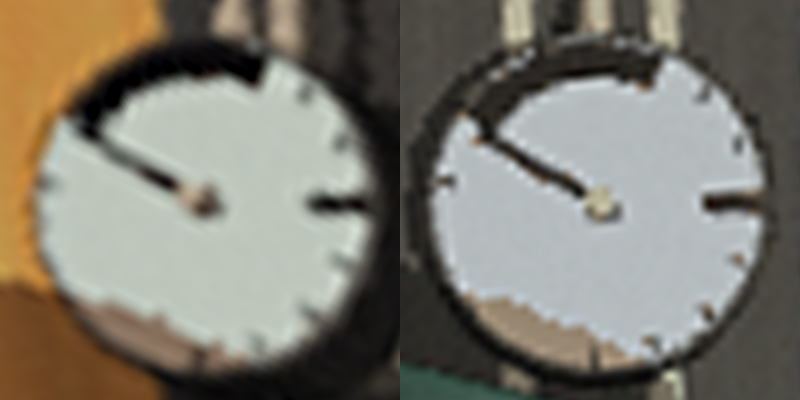

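View pics/s5.png

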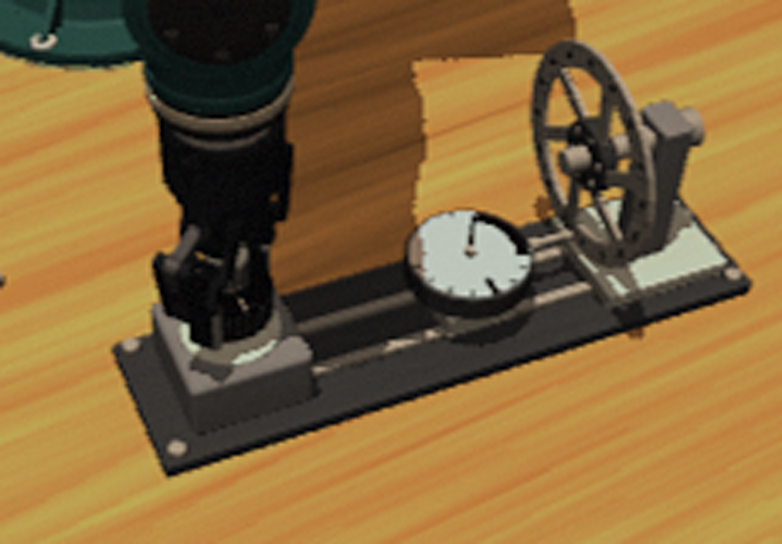

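Run:
```python
from h import *
def rd(d):
    s=robot.camera("scene"); t=robot.camera("top");a=dial(s,d);b=dial(t,d)
    na,nb=needle(a),needle(b);print([round(float(x),2) for x in na],[round(float(x),2) for x in nb]); return a,b
rd(37.4); turn(2.24); a,b=rd(38.5); robot.wait(.4); a,b=rd(38.5)
cv2.imwrite("pics/d4.png",np.hstack([a,b])); st=robot.state();print(st["t"],st["ee_pos"],st["wrist_force"],st["joint_pos"][5])
```

```text
[44.36, 0.33, 6.0, 2.0] [33.35, 0.36, -2.0, 0.0]
[37.99, 0.99, -8.0, -8.0] [41.35, 0.98, -6.0, -8.0]
[39.45, 1.01, -4.0, 2.0] [38.55, 0.99, -6.0, -8.0]
10.7667 [ 0.50509959 -0.11999486  0.07173029] [ 3.98243532 -1.4552091  -5.92698263] 2.236389941241044
```

View pics/d4.png

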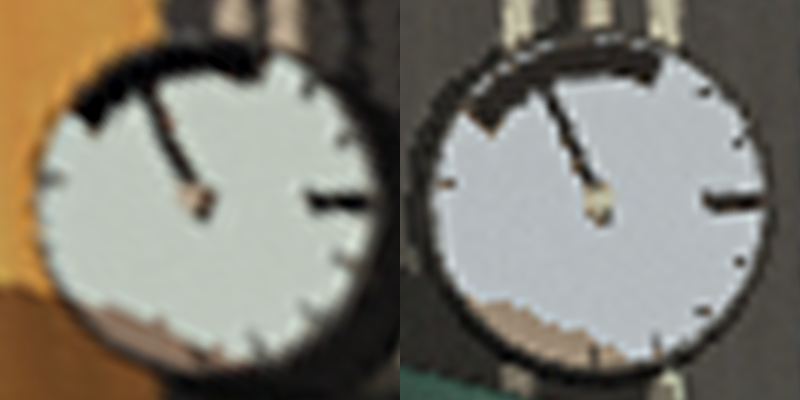

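```bash
cat >> h.py <<'E'
def rd(d=38.5):
    s=robot.camera("scene"); t=robot.camera("top");a=dial(s,d);b=dial(t,d)
    na,nb=needle(a),needle(b);print("needle",[round(float(x),2) for x in na],[round(float(x),2) for x in nb]); return s,t,a,b
E
python3 - <<'E'
from h import *
robot.grip(.085); rd()
robot.line_to([.505,-.12,.19],velocity=.12); s,t,a,b=rd()
cv2.imwrite("pics/d5.png",np.hstack([a,b]))
turn(.3); 
w=robot.camera("wrist"); save(w,"w5z",(230,100,400,230),4.6)
robot.line_to([.505,-.12,.1115],rot(.88),velocity=.08,guard=8)
st=robot.state();print(st["t"],st["ee_pos"],st["wrist_force"],st["joint_pos"])
s=robot.camera("scene");save(s,"s6",(250,120,340,210),6)
w=robot.camera("wrist"); save(w,"w6")
E
```

```text
needle [38.85, 1.02, -4.0, 2.0] [43.1, 0.99, -6.0, -8.0]
needle [37.56, 1.02, -4.0, 2.0] [42.32, 0.99, -6.0, -8.0]
15.3667 [ 0.50526805 -0.12011221  0.11193248] [-0.30749636  0.21224076  0.31704652] [-3.90364408e-01  3.20108465e-01 -3.03779653e-01  9.46177227e-01
 -3.10836819e-05  3.00450605e-01]
```

View pics/d5.png

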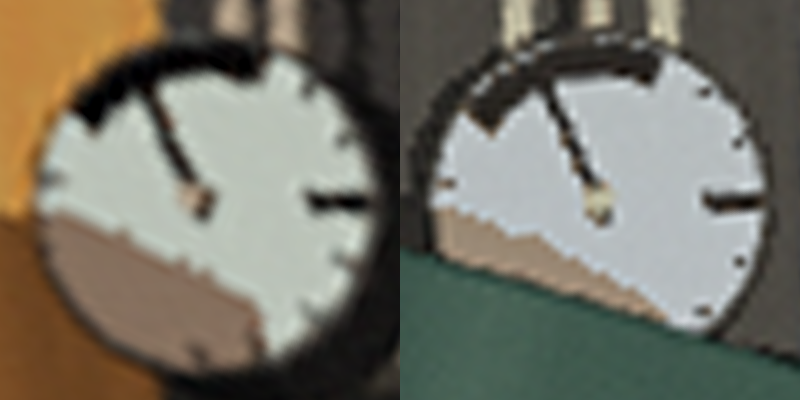

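View pics/s6.png

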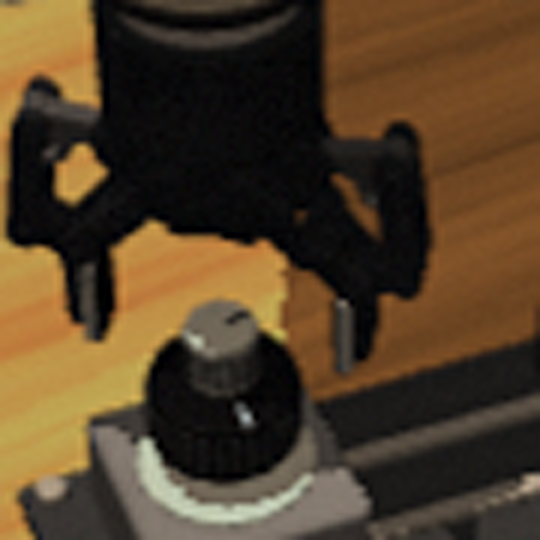

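View pics/w6.png

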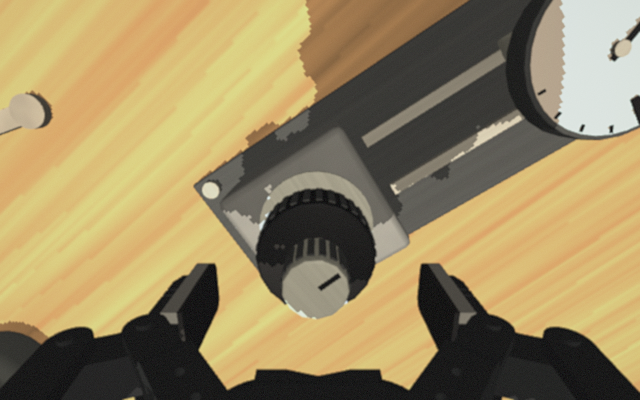

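Run:
```python
from h import *
robot.grip(.036)
st=robot.state();print(st["t"],st["ee_pos"],st["wrist_force"],st["finger_gap"])
s=robot.camera("scene");save(s,"s7",(250,120,340,210),6)
w=robot.camera("wrist"); save(w,"w7",(160,160,480,400),2.4);rd()
```

```text
16.0 [ 0.50500205 -0.12000524  0.11150706] [-0.32080961 -0.08632096 -0.04379109] 0.03605970478951798
needle [38.94, 1.02, -4.0, 2.0] [41.63, 0.99, -6.0, -8.0]
```

View pics/s7.png

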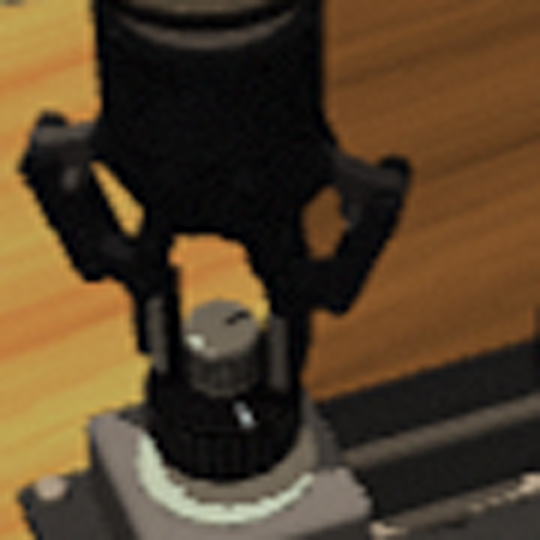

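View pics/w7.png

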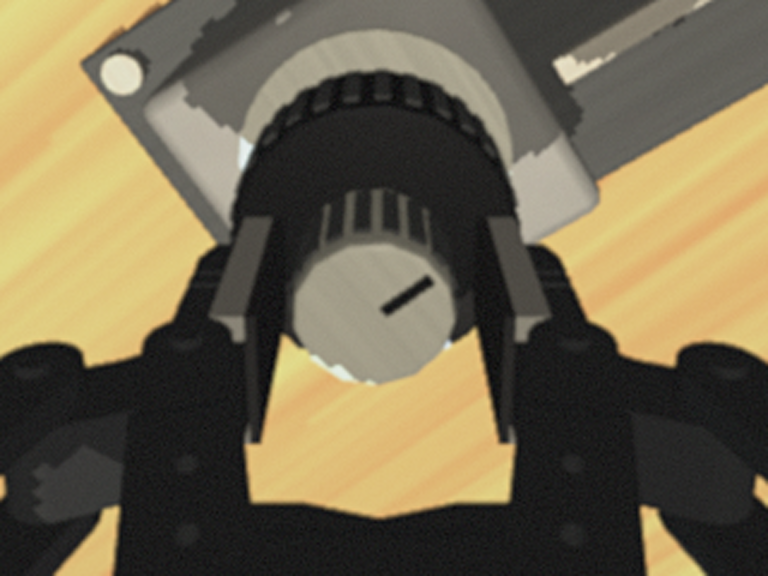

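Run:
```python
from h import *
robot.grip(.02)
st=robot.state();print(st["t"],st["ee_pos"],st["wrist_force"],st["finger_gap"]);rd()
for j in(.5,1.2):
    turn(j);robot.wait(.15);st=robot.state();print(j,st["t"],st["wrist_force"].round(1),st["ft_torque"].round(2),st["finger_gap"],st["joint_pos"][5]);s,t,a,b=rd()
cv2.imwrite("pics/d8.png",np.hstack([a,b]))
w=robot.camera("wrist"); save(w,"w8",(160,160,480,400),2.4)
```

```text
16.45 [ 0.50450383 -0.12068445  0.11186972] [-5.23403926 -5.71035638  7.70768958] 0.026160712281459143
needle [38.81, 1.03, -6.0, 0.0] [41.97, 0.99, -6.0, -8.0]
0.5 17.0083 [-2.9 -2.1  2.9] [-0.36  0.58  0.02] 0.02601101026362476 0.4967144794172399
needle [46.18, 1.19, -6.0, -8.0] [39.99, 1.21, -6.0, -8.0]
1.2 17.9667 [-4.4 -3.3  4.6] [-0.59  0.93 -0.07] 0.025703951575843865 1.1976264069656157
needle [51.64, 1.88, 0.0, -8.0] [36.93, 1.86, -4.0, 8.0]
```

View pics/d8.png

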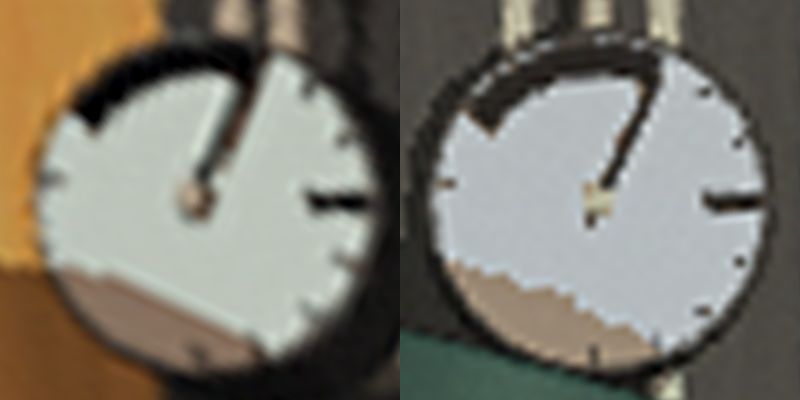

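View pics/w8.png

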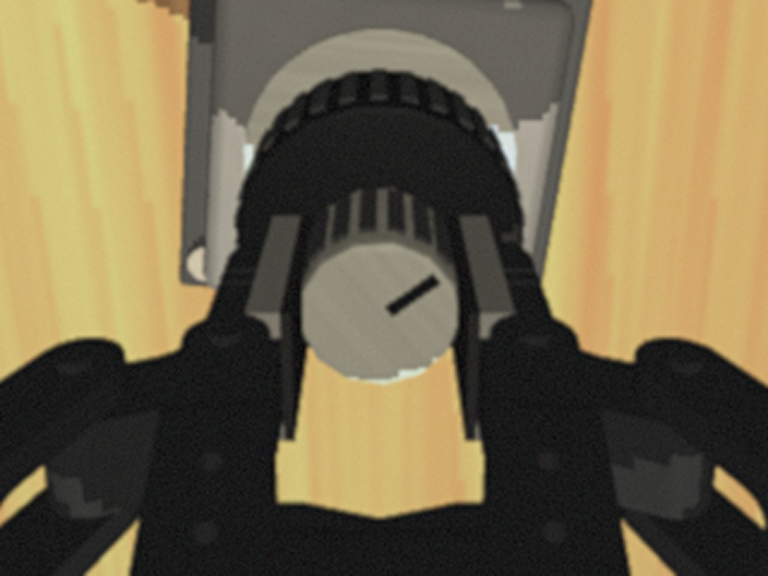

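Run:
```python
from h import *
for j in(2.1,2.32):
    turn(j);robot.wait(.3);st=robot.state();print(j,st["t"],st["wrist_force"].round(1),st["joint_pos"][5]);s,t,a,b=rd()
cv2.imwrite("pics/d9.png",np.hstack([a,b]))
```

```text
2.1 19.2833 [-4.7 -1.2  6.3] 2.0959141438600506
needle [40.1, 2.74, 8.0, -4.0] [41.69, 2.75, 8.0, -2.0]
2.32 20.0083 [-4.  -1.9  5.4] 2.3158979163236837
needle [33.36, 2.95, 8.0, 0.0] [43.94, 2.98, 8.0, 0.0]
```

View pics/d9.png

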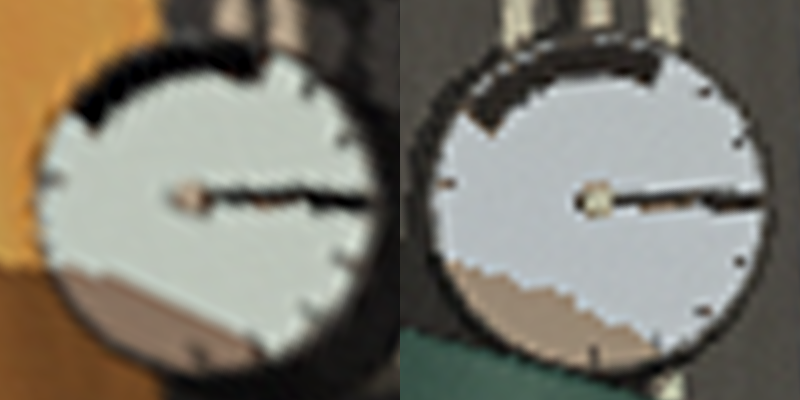

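The needle sits on the long mark in both views, at about 2.97. I'll add 0.03, let go, lift clear and check again.

Run:
```python
from h import *
turn(2.345);robot.wait(.3);rd()
robot.grip(.05);rd()
robot.grip(.085)
p=robot.state()["ee_pos"]; robot.line_to([p[0],p[1],.25],velocity=.12); robot.wait(.3)
s,t,a,b=rd();cv2.imwrite("pics/d10.png",np.hstack([a,b])); save(s,"s10")
st=robot.state();print(st["t"],st["ee_pos"],st["wrist_force"].round(1))
```

```text
needle [43.38, 3.0, -8.0, -2.0] [40.95, 3.01, 8.0, 0.0]
needle [43.5, 3.0, -8.0, -2.0] [40.26, 3.01, 8.0, 0.0]
needle [42.38, 3.0, -8.0, -2.0] [41.65, 3.01, 8.0, 0.0]
23.3583 [ 0.50379938 -0.12068977  0.24988524] [-0.4  0.3  0.3]
```

View pics/d10.png

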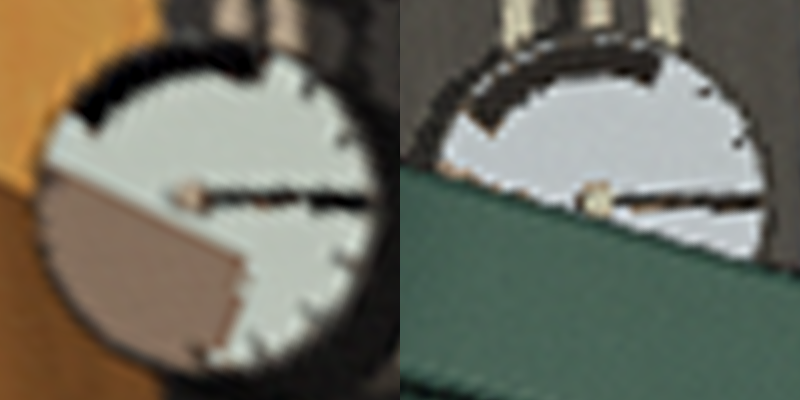

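View pics/s10.png

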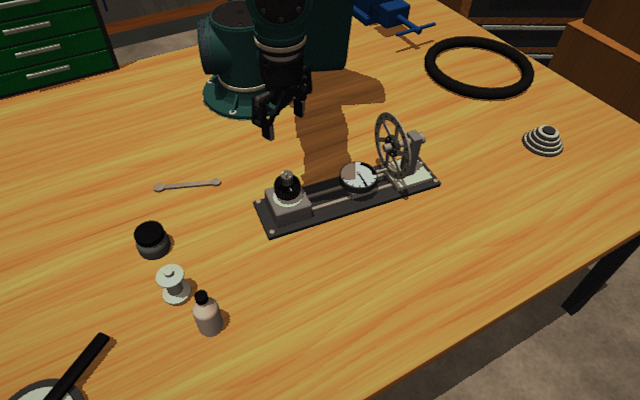

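The needle is on the long mark, the gripper is clear at about (285,110), and the grease (152,238), hub (173,284) and oil (208,313) have not moved. I'm handing in now.

```bash
python3 -c "
from workcell import robot
robot.close_job()"
```

```text
the job is handed in; nothing more can be done
```

The gauge is set: the needle rests on the long mark, both knobs are released, and I handed the job in. It reports no verdict, so success rests on my own camera readings.

- **Big knob:** I gripped it once and turned it about 1.94 rad clockwise, in small steps near the disc. The needle came to rest at about 1.0 rad, inside the shaded arc. The line on the small knob showed no turn in the wrist pictures.
- **Small knob:** I turned it about 2.05 rad clockwise, which brought the needle onto the long mark. The needle followed it nearly one to one, so the big knob was not dragged along.

**Last checks:**
- After letting go and lifting clear, the needle read 3.00 in the scene view and 3.01 in the top view, the same as before release. The arm partly covered the dial in the top view.
- Wrist force was near zero, and the hub, oil and grease stand where they were.
- The clock read 23.4 s just before handing in, against the 64 s limit.

One measurement disagreed. The wrist camera put the small knob's top 2 to 6 mm higher than the other two views did. The grasps were well centred anyway.

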